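# Crank the yellow gas detector's slide to its calibration mark

### The job

Two hand-cranked slides stand on the desk, one carrying a yellow gas detector and one a grey one. Turn the crank of the slide with the yellow detector, clockwise through the turns it needs, until that slide's red pointer stands inside the green band of its scale, then let go. Work it by the crank alone, without touching the detector or its carriage, and leave the other slide as it is.

Things in the scene. Friction and masses are not known exactly. Their poses are not given: they have to be found in the camera images.
- yellow_carriage: Aluminium carriage (120 x 76 mm, top 70 mm up) with the yellow detector (130 x 68 x 30 mm) fixed on it. Origin: tip of its red pointer (5 mm wide) beside the carriage's middle, 22 mm up. x axis: along the rail, the way it travels when the crank turns clockwise seen from above, 40 mm per full turn. It starts 65 to 98 mm short of the band's middle; the stop is 40 mm beyond. It stays where left.
- yellow_band (a point): Middle of the green band (24 mm long along the rail) on the same slide's white scale strip, taken 22 mm above the desk; fixed to the grey bed (320 x 220 x 12 mm), which is fixed to the desk. Its axes are parallel to the carriage's, z up. In this frame the crank's upright axis is at x = -30 mm, y = -152 mm, on a blue housing 78 mm high.
- yellow_knob (a point): Grip point on the yellow slide's crank: on the centre line of its upright round black handle (20 mm diameter, 94 to 144 mm above the desk), 124 mm up, 45 mm from the crank's axis. The handle spins freely on its pin, so a gripper can carry it round from above without turning. Crank arm below it: top 92 mm up. About 3 N turns it; it stays where left.
- grey_carriage: The same kind of carriage on the other, identical slide, with the grey detector; origin at the tip of its red pointer. To be left as it is. The two slides may stand in either place, each at its own yaw.

How it is judged:
By the outcome, as a careful person would: the job done as asked, in the order asked, and still so for the second after the job is handed in, with the robot touching nothing.
It also fails if it takes over 54 s, if anything falls off the work surface, if the arm or the gripper's body presses on something with over 40 N, if the wrist force passes 120 N, or if a joint passes its speed limit or range.

### The arm

A 6-joint arm with a two-finger parallel gripper is mounted at the origin on the work surface. World frame = base frame: x ahead of the robot, y to its left, z up, the work surface at z = 0. Lengths are in m, angles in rad, forces in N, time in s.
With the tool pointing down it reaches from about 0.225 to 0.875 m from the base axis. Payload 3.4 kg.
Tool frame: the origin (TCP) lies at the very end of the fingers, on their centre line; the grasp point (between the pads) lies 19 mm behind it (grip_depth is the distance from the TCP to the grasp point, in m); x points along the fingers, z is the direction in which the jaws open and shut, and the axes are right-handed (so a half turn about x gives the same grasp; the last joint's range is limited). The gripper opens to 85 mm and grips with 20 to 120 N. Pads are 22 mm wide; open, the fingers measure 114 mm over their backs; the gripper's body (76 mm by 85 mm) begins 54 mm behind the grasp point. The pads swing forward as they close: fully open they stand 13 mm farther back than shut.
Start: joints at [1.164, 0.276, 1.505, -0, 1.361, -0.121], TCP at [0.162, 0.552, 0.193] pointing down, gripper open.
Joint ranges: [-2.89, 2.89], [-0.75, 2.08], [0.22, 2.7], [-1.18, 4.32], [0.11, 2.71], [-2.7, 2.7]. Speed limits (rad/s): [2.57, 2.57, 3.14, 3.14, 3.14, 3.14].

### API

Orientations are given as a unit quaternion [w, x, y, z].
In Python, from rig import get_state, get_image, sign_off, grip_depth gives the robot as it stands. The module is installed in compiled form; this text tells all that it offers.
- The arm moves only by the tool arm_command, never from a script. Its argument "series" is a list of rows, each an object with "dp": the shift along the tool's x, y, z scaled (see below), a list of three; "angular": the turn, a rotation vector about the tool's x, y, z scaled (see below), a list of three; "gripper": the finger opening in mm, from 0 to 85.4. A call has exactly 8 rows; each row shifts and turns the pose as measured when the row begins, along the tool's axes as they then stand; what a row does not reach is not made up. The controller multiplies each number of a shift by 0.12 m and each number of a turn by 90 degrees. A row lasts 1/8 s, in which the tool goes at most 62.5 mm and 10.7 degrees, less where a joint would pass 70% of its speed; a pose out of reach is approached as far as the arm can. A call with a number of a shift or a turn outside -1 to 1 is refused whole. A call with a gripper value outside its range is refused whole. The fingers move at their own pace and stop on an object; "grip_force" is the grip in N (left out, the last holds). Time passes only in rows, so rows that do not move let the fingers close, or fill a call up. It gives the time, the measured TCP pose, the force and the opening at its end, in the units of the state.
- get_state(): the state, without advancing time (a new reading comes with each control period).
- get_image(name): name is "scene" or "top" or "wrist"; returns a dict with "image" (420x560x3 uint8, blue, green, red), "depth" (420x560 float32, m along the optical axis (not along the pixel's ray), 0 where there is no reading), "mtx" (3x3 intrinsics, pixels), "view" (4x4, takes a point from world to camera coordinates); the wrist camera has in their place "mount" (4x4, takes a point from camera to tool coordinates, whose origin is the TCP and whose axes are the tool frame's). Camera axes: x right, y up, looking along -z (the intrinsics and any distortion apply to the point x, -y, -z); pixel columns grow to the right and rows downward; lengths in m; the calibration is good to about 2 mm. A picture is of the moment at which its call begins: read the wrist's pose just before it.
- sign_off(): hands the job in, once; it reports no verdict.
The state is a dict: "clock": time; "qpos": joint angles; "qd": joint speeds; "effort": joint torques, N m; "position": TCP position; "ee_rot": TCP orientation; "contact_force": force on the tool from outside, world axes, zero at the start; "moment": the same for the moment, N m; "width": finger opening in m.
Only numpy, scipy, OpenCV 4.12 (cv2) and the standard library are available. Lean on these libraries where they do the work, as an engineer would, in place of code of your own. Each camera call takes 0.05 s, during which the arm holds its last target. There are 200 camera calls.

## Working session

There is one attempt and no reset: what is moved stays moved. The work goes in short steps, Python scripts to look and compute and a tool call to move; the robot and the scene stay as the last step left them, time stands still between calls to the robot, and variables do not carry over. Pictures are saved under pics/ and viewed, about 8 in all and at most 12, crops included, and the job is handed in when it is done.

Besides the shell and the picture viewer there is one more tool, called after "Emit:" as a command line: name --argument value ..., lists and objects as JSON in quotes. arm_command: Moves the arm, as the interface text tells. Its arguments: {"type":"object","properties":{"series":{"type":"array","items":{"type":"object","properties":{"dp":{"type":"array","items":{"type":"number"}},"angular":{"type":"array","items":{"type":"number"}},"gripper":{"type":"number"}}}},"grip_force":{"type":"number"}},"required":["series"]}

```bash
mkdir -p pics; cat > h.py <<'E'
import numpy as np, cv2
from rig import get_state, get_image, sign_off, grip_depth
def grab(n,tag):
    s=get_state(); d=get_image(n); cv2.imwrite(f'pics/{tag}.png',d['image'])
    np.savez(f'pics/{tag}.npz',**{k:v for k,v in d.items() if v is not None},pos=s['position'],rot=s['ee_rot']); return d
def ray(d,u,v):
    # fixed cameras: origin, dir in world
    K=d['mtx'];V=d['view'];x=np.linalg.inv(K)@[u,v,1]
    dc=np.array([x[0],-x[1],-1]);R=V[:3,:3];return -R.T@V[:3,3],R.T@dc
def atz(d,u,v,z):
    o,r=ray(d,u,v);return o+r*(z-o[2])/r[2]
def atd(d,u,v):
    o,r=ray(d,u,v);return o+r*float(d['depth'][int(round(v)),int(round(u))])
E
python3 - <<'E'
from h import *
for n in('top','scene'):
    d=grab(n,n+'0');print(n,d['mtx'],d['view'],d.keys())
print(get_state(),grip_depth)
E
```

```text
top [[382.69799998   0.         277.26980283]
 [  0.         382.69799998 205.81849635]
 [  0.           0.           1.        ]] [[ 0.01428552 -0.99962964  0.0231625   0.05581394]
 [ 0.99368879  0.01677056  0.11091142 -0.48159571]
 [-0.11125879  0.02143189  0.99356034 -0.79458535]
 [ 0.          0.          0.          1.        ]] dict_keys(['image', 'depth', 'mtx', 'view'])
scene [[509.3350838    0.         279.94206037]
 [  0.         509.3350838  212.5824876 ]
 [  0.           0.           1.        ]] [[-0.81031239  0.58594978 -0.00752961  0.37446212]
 [-0.31967823 -0.43124254  0.84370356  0.08543071]
 [ 0.49112083  0.6860705   0.53675656 -1.42228611]
 [ 0.          0.          0.          1.        ]] dict_keys(['image', 'depth', 'mtx', 'view'])
{'clock': 0.1, 'qpos': array([ 1.16399879e+00,  2.76531877e-01,  1.50600643e+00, -1.91273861e-05,
        1.36072294e+00, -1.21047748e-01]), 'qd': array([-6.97374175e-05, -2.21328610e-04, -2.38987159e-03, -1.64654099e-05,
       -1.85612302e-03, -7.81302770e-04]), 'effort': array([ 1.35675160e-03, -4.17699695e+01, -2.46407640e+01, -3.62599610e-05,
        5.88985509e-03,  5.69279834e-06]), 'position': array([0.16190159, 0.55117033, 0.19212625]), 'ee_rot': array([ 0.56559074, -0.42401132,  0.5666072 ,  0.42341208]), 'contact_force': array([-0.82268941, -0.10868496,  0.03293221]), 'moment': array([-0.0017759 ,  0.00645604,  0.022459  ]), 'width': 0.08531421175594188} 0.0187
```

View pics/top0.png

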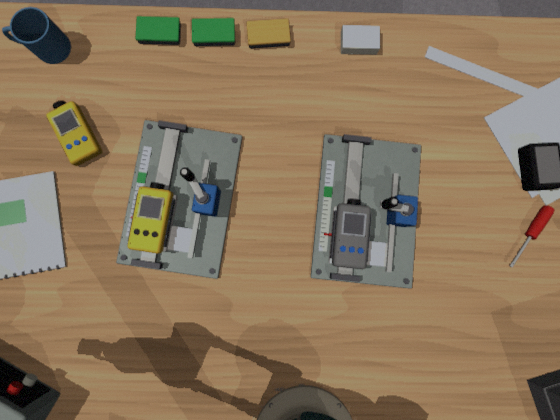

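View pics/scene0.png

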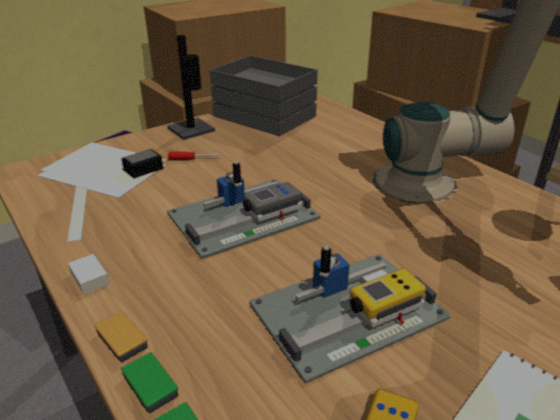

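The yellow slide is the left one in the top view: carriage about (150,217), green band about (142,178), crank knob about (187,174). I'll enlarge both views.

```bash
python3 - <<'E'
import cv2,numpy as np
a=cv2.imread('pics/top0.png')[115:285,110:250];b=cv2.imread('pics/scene0.png')[235:370,245:450]
a=cv2.resize(a,None,fx=3.5,fy=3.5,interpolation=cv2.INTER_CUBIC)
cv2.imwrite('pics/a.png',a)
b=cv2.resize(b,None,fx=3.9,fy=3.9,interpolation=cv2.INTER_CUBIC);cv2.imwrite('pics/b.png',b)
E
```

```text
(no output)
```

View pics/a.png

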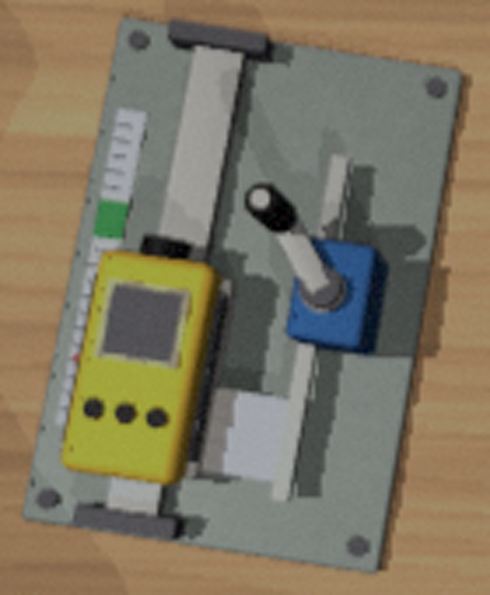

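View pics/b.png

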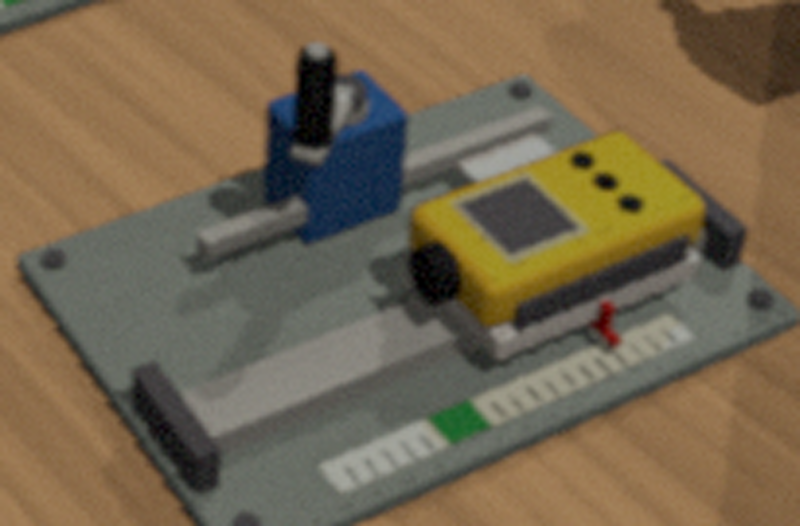

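```bash
python3 - <<'E'
from h import *
T=dict(np.load('pics/top0.npz'));S=dict(np.load('pics/scene0.npz'))
A=lambda x,y,z:atz(T,(x+.5)/3.5-.5+110,(y+.5)/3.5-.5+115,z)
B=lambda x,y,z:atz(S,(x+.5)/3.9-.5+245,(y+.5)/3.9-.5+235,z)
c=[A(*p,.012) for p in((122,17),(462,70),(380,571),(25,518))]
print('corners',np.round(c,4),[round(np.linalg.norm(c[i]-c[i-1]),4) for i in range(4)])
ex=(c[0]+c[1]-c[2]-c[3])[:2];yaw=np.arctan2(ex[1],ex[0]);ey=(c[0]+c[3]-c[1]-c[2])[:2]
print('yaw',yaw,np.arctan2(-ey[0],ey[1]))
bt=A(111,219,.0135);bs=B(460,420,.0135);print('band',bt,bs)
kt=A(261,197,.144);ks=B(318,50,.144);print('knob',kt,ks)
ht=A(323,291,.094);print('hub',ht)
pt=B(613,343,.022);print('ptr',pt,'top',A(76,357,.022))
e=np.array([np.cos(yaw),np.sin(yaw)]);n=np.array([-e[1],e[0]])
for b in(bt,bs):
  ax=b[:2]-.03*e-.152*n;print('axis',ax)
  for k in(kt,ks):d=k[:2]-ax;print(' r',np.linalg.norm(d),'ang',np.degrees(np.arctan2(d[1],d[0])))
  print('travel',(b[:2]-pt[:2])@e,(b[:2]-pt[:2])@n)
E
```

```text
corners [[0.6701 0.3605 0.012 ]
 [0.6401 0.1445 0.012 ]
 [0.3259 0.1866 0.012 ]
 [0.355  0.4025 0.012 ]] [np.float64(0.3179), np.float64(0.2181), np.float64(0.317), np.float64(0.2178)]
yaw -0.1327574911354831 -0.1356563965278546
band [0.53976739 0.35998672 0.0135    ] [0.54001099 0.35821184 0.0135    ]
knob [0.52926866 0.23829467 0.144     ] [0.52754523 0.23549268 0.144     ]
hub [0.48642904 0.21281788 0.094     ]
ptr [0.45482584 0.37099728 0.022     ] top [0.45269144 0.37369884 0.022     ]
axis [0.48991145 0.21329525]
 r 0.04662575956474244 ang 32.4234206329152
 r 0.04369241147093138 ang 30.533258222018407
travel 0.08565156078778736 0.0003298540144173988
axis [0.49015505 0.21152037]
 r 0.047399766531413874 ang 34.392669341525924
 r 0.044415047987999584 ang 32.66551898749275
travel 0.08612795622647222 -0.0013971617223246385
```

```bash
cat >> h.py <<'E'
from scipy.spatial.transform import Rotation as Ro
def Rt(s=None):
    q=np.array((s or get_state())['ee_rot']);return Ro.from_quat(q[[1,2,3,0]]).as_matrix()
def goal(p,s=None):
    s=s or get_state();return Rt(s).T@(np.array(p)-s['position'])/.12
E
python3 - <<'E'
from h import *
R=Rt();print(np.round(R,3));g=goal([.500,.237,.205]);print('units',g,'per8',g/8)
for y in(-.134,-.134+np.pi):
    z=np.array([np.cos(y),np.sin(y),0]);x=np.array([0,0,-1.]);Rg=np.c_[x,np.cross(z,x),z]
    print('rotvec units',Ro.from_matrix(R.T@Rg).as_rotvec()/(np.pi/2))
E
```

```text
[[-0.001 -0.959  0.282]
 [-0.002  0.282  0.959]
 [-1.     0.    -0.002]]
units [-0.10506145 -3.44119097 -1.71792959] per8 [-0.01313268 -0.43014887 -0.2147412 ]
rotvec units [ 9.03395409e-01 -9.55111794e-04  6.52984432e-04]
rotvec units [-1.09660408e+00 -6.80640935e-04 -9.95564600e-04]
```

Emit:
arm_command --series '[{"dp":[-0.1,-0.4,-0.2],"angular":[0,0,0],"gripper":85},{"dp":[0,-0.4,-0.2],"angular":[0,0,0],"gripper":85},{"dp":[0,-0.4,-0.2],"angular":[0,0,0],"gripper":85},{"dp":[0,-0.4,-0.2],"angular":[0,0,0],"gripper":85},{"dp":[0,-0.4,-0.2],"angular":[0,0,0],"gripper":85},{"dp":[0,-0.4,-0.2],"angular":[0,0,0],"gripper":85},{"dp":[0,-0.4,-0.2],"angular":[0,0,0],"gripper":85},{"dp":[0,-0.3,-0.2],"angular":[0,0,0],"gripper":85}]'

```text
clock: 1.1
position: [0.4713, 0.2561, 0.2009]
ee_rot: [0.563, -0.426, 0.566, 0.426]
contact_force: [-0.2, -0.8, 0.4]
width: 0.0849
```

Emit:
arm_command --series '[{"dp":[0,0,0],"angular":[0.11,0,0],"gripper":85},{"dp":[0,0,0],"angular":[0.11,0,0],"gripper":85},{"dp":[0,0,0],"angular":[0.11,0,0],"gripper":85},{"dp":[0,0,0],"angular":[0.11,0,0],"gripper":85},{"dp":[0,0,0],"angular":[0.11,0,0],"gripper":85},{"dp":[0,0,0],"angular":[0.11,0,0],"gripper":85},{"dp":[0,0,0],"angular":[0.11,0,0],"gripper":85},{"dp":[0,0,0],"angular":[0.11,0,0],"gripper":85}]'

```text
clock: 2.1
position: [0.4716, 0.2509, 0.1964]
ee_rot: [0.701, 0.047, 0.709, -0.054]
contact_force: [0.0, 0.9, -0.3]
width: 0.0849
```

```bash
python3 - <<'E'
from h import *
d=grab('wrist','w1');s=get_state();print(s['position'],np.round(Rt(),3),d['mount'],d['mtx'][0],s['clock'],s['qpos'])
print('goal',goal([.527,.237,.19]))
R=Rt();z=np.array([np.cos(-.134),np.sin(-.134),0]);x=np.array([0,0,-1.]);Rg=np.c_[x,np.cross(z,x),z]
print(Ro.from_matrix(R.T@Rg).as_rotvec()/(np.pi/2))
E
```

```text
[0.47157915 0.25094246 0.19634083] [[-0.012  0.146  0.989]
 [-0.008  0.989 -0.146]
 [-1.    -0.01  -0.011]] [[-3.43219573e-04  2.57642938e-01 -9.66240135e-01 -1.81108151e-01]
 [-3.99213332e-04  9.66240080e-01  2.57643065e-01  6.54289187e-02]
 [ 9.99999861e-01  4.74164087e-04 -2.28778012e-04  1.24141214e-03]
 [ 0.00000000e+00  0.00000000e+00  0.00000000e+00  1.00000000e+00]] [296.72965198   0.         283.43786855] 2.15 [ 0.36096902  0.22134928  1.57220978 -0.00299939  1.36238846  0.50814553]
goal [ 0.04801944 -0.04702706  0.47441619]
[-0.0079798  -0.00711626  0.00602934]
```

View pics/w1.png

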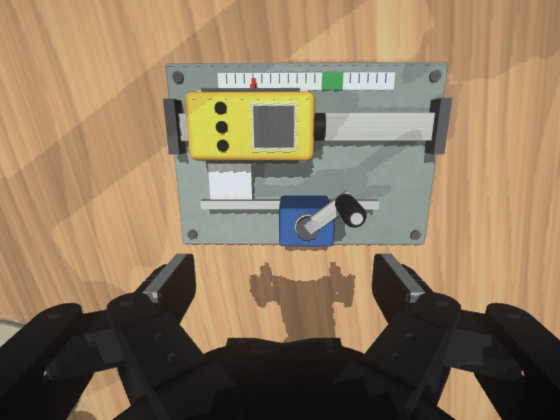

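The wrist picture shows the knob top at about (357,218), pointer at (253,82) and band middle at (332,81). This gives a third, closer measurement.

```bash
cat >> h.py <<'E'
def wz(d,u,v,z):
    q=d['rot'];R=Ro.from_quat(q[[1,2,3,0]]).as_matrix();M=d['mount'];x=np.linalg.inv(d['mtx'])@[u,v,1]
    o=R@M[:3,3]+d['pos'];r=R@(M[:3,:3]@[x[0],-x[1],-1]);return o+r*(z-o[2])/r[2]
E
python3 - <<'E'
from h import *
W=dict(np.load('pics/w1.npz'));k=wz(W,357,218,.144);b=wz(W,332.5,81,.0135);p=wz(W,253.5,79,.022)
e=np.array([np.cos(-.134),np.sin(-.134)]);n=np.array([-e[1],e[0]])
ax=b[:2]-.03*e-.152*n;d=k[:2]-ax;print(k,b,p,ax,np.linalg.norm(d),np.degrees(np.arctan2(d[1],d[0])),(b-p)[:2]@e)
print(goal([.5275,.2365,.19]))
E
```

```text
[0.53131561 0.23791763 0.144     ] [0.54281107 0.35964738 0.0135    ] [0.45522153 0.37330669 0.022     ] [0.49277291 0.21301797] 0.045886086931604876 32.86358384924387 0.08862921193664502
[ 0.04800037 -0.05054079  0.47914647]
```

Emit:
arm_command --series '[{"dp":[0,-0.02,0.25],"angular":[-0.008,-0.007,0.006],"gripper":85},{"dp":[0,-0.02,0.24],"angular":[0,0,0],"gripper":85},{"dp":[0,0,0],"angular":[0,0,0],"gripper":85},{"dp":[0,0,0],"angular":[0,0,0],"gripper":85},{"dp":[0.1,0,0],"angular":[0,0,0],"gripper":85},{"dp":[0.1,0,0],"angular":[0,0,0],"gripper":85},{"dp":[0,0,0],"angular":[0,0,0],"gripper":85},{"dp":[0,0,0],"angular":[0,0,0],"gripper":85}]'

```text
clock: 3.15
position: [0.531, 0.2367, 0.1684]
ee_rot: [0.705, 0.043, 0.706, -0.044]
contact_force: [1.1, -0.6, -0.5]
width: 0.085
```

```bash
python3 - <<'E'
from h import *
s=get_state();print(s['position'],np.round(Rt(),3),s['contact_force'],goal([.529,.2375,.108]))
d=grab('wrist','w2')
E
```

```text
[0.53097974 0.23667541 0.16844326] [[-0.002  0.122  0.992]
 [-0.001  0.992 -0.122]
 [-1.    -0.001 -0.002]] [ 1.07553627 -0.64611527 -0.50477841] [ 0.50371714  0.00521859 -0.01639227]
```

View pics/w2.png

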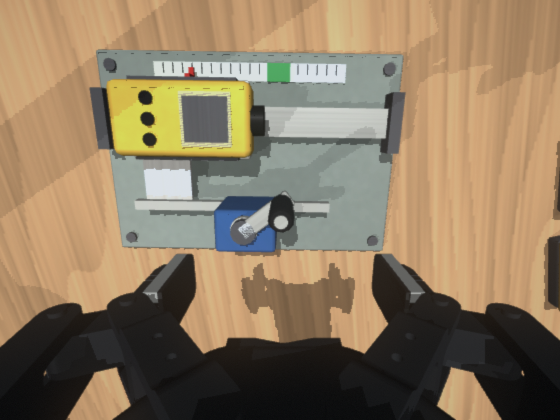

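The knob top at (281,223) lies on the jaws' centre line (about 284). I'll descend and grip.

Emit:
arm_command --series '[{"dp":[0.17,0.005,-0.01],"angular":[0,0,0],"gripper":85},{"dp":[0.17,0,0],"angular":[0,0,0],"gripper":85},{"dp":[0.14,0,0],"angular":[0,0,0],"gripper":85},{"dp":[0.03,0,0],"angular":[0,0,0],"gripper":85},{"dp":[0,0,0],"angular":[0,0,0],"gripper":15},{"dp":[0,0,0],"angular":[0,0,0],"gripper":15},{"dp":[0,0,0],"angular":[0,0,0],"gripper":15},{"dp":[0,0,0],"angular":[0,0,0],"gripper":15}]' --grip_force 40

```text
clock: 4.2
position: [0.5331, 0.2389, 0.1107]
ee_rot: [0.709, 0.044, 0.703, -0.042]
contact_force: [0.1, 0.2, -0.8]
width: 0.0154
```

```bash
cat > plan.py <<'E'
from h import *
import sys
C=np.array([.491,.213])
def plan(step,n,z=.108,r=.045):
    s=get_state();R=Rt(s);p=s['position'];d=p[:2]-C;a=np.arctan2(d[1],d[0])
    print('r',np.linalg.norm(d),'ang',np.degrees(a),'pos',p,'F',np.round(s['contact_force'],1),'w',s['width'],s['clock'])
    cur=p
    for i in range(1,n+1):
        t=a-np.radians(step)*i;g=np.array([*(C+r*np.array([np.cos(t),np.sin(t)])),z])
        print(np.round(R.T@(g-cur)/.12,3).tolist(),round(np.degrees(t)));cur=g
if __name__=='__main__':plan(float(sys.argv[1]),int(sys.argv[2]))
E
python3 plan.py 20 8
```

```text
r 0.04942152257817165 ang 31.59649508209571 pos [0.53309523 0.23889361 0.1106926 ] F [ 0.1  0.2 -0.8] w 0.015409558665963096 4.2
[0.022, -0.137, 0.033] 12
[-0.0, -0.129, 0.019] -8
[-0.001, -0.128, -0.026] -28
[-0.001, -0.111, -0.068] -48
[-0.001, -0.081, -0.102] -68
[-0.001, -0.041, -0.123] -88
[-0.001, 0.003, -0.13] -108
[-0.001, 0.048, -0.121] -128
```

```bash
python3 - <<'E'
from h import *
grab('wrist','w3');s=get_state();print(s['width'],s['position'],s['contact_force'],np.round(Rt(),3))
E
```

```text
0.014710231689149322 [0.53312747 0.23889291 0.11068056] [ 0.23852901 -0.0995603  -0.61673542] [[ 0.008  0.121  0.993]
 [ 0.002  0.993 -0.121]
 [-1.     0.003  0.008]]
```

View pics/w3.png

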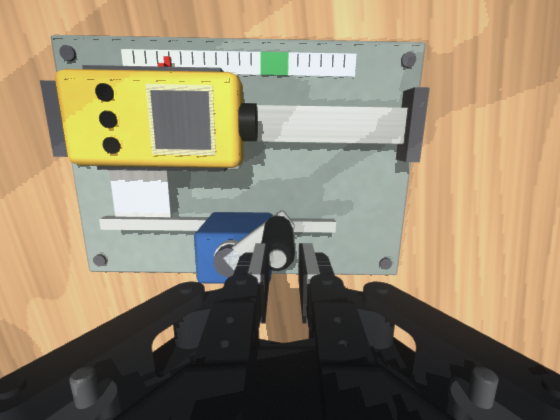

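```bash
python3 - <<'E'
from h import *
W=dict(np.load('pics/w3.npz'))
for uv in((278,258),(278,262)): print('knob top',wz(W,*uv,.144))
M=W['mount']
def pj(t):
    c=np.linalg.inv(M)@[*t,1];u=W['mtx']@[c[0],-c[1],-c[2]];return (u[:2]/u[2]).round(1)
for t in((0,0,0),(-.019,0,0),(-.033,0,0),(-.019,.011,0.0077),(-.019,-.011,0.0077),(0,.011,.0077),(0,-.011,.0077)):print(t,pj(t))
W2=dict(np.load('pics/w2.npz'));print(wz(W2,281,223,.144))
for uv in((278,258),(278,235),(270,255),(262,262),(306,262),(286,310)):print(uv,W['depth'][uv[1],uv[0]])
print(W['depth'][250:275:4,255:320:5].round(3))
E
python3 - <<'E'
import cv2
a=cv2.imread('pics/w3.png')[200:340,190:380];cv2.imwrite('pics/w3c.png',cv2.resize(a,None,fx=4,fy=4,interpolation=cv2.INTER_CUBIC))
E
```

```text
knob top [0.53106437 0.23799073 0.144     ]
knob top [0.53076868 0.23567208 0.144     ]
(0, 0, 0) [281.4 235.1]
(-0.019, 0, 0) [281.3 246.2]
(-0.033, 0, 0) [281.1 256. ]
(-0.019, 0.011, 0.0077) [294.6 228.3]
(-0.019, -0.011, 0.0077) [294.3 263.5]
(0, 0.011, 0.0077) [293.5 218.8]
(0, -0.011, 0.0077) [293.2 250.9]
[0.530524   0.23718732 0.144     ]
(278, 258) 0.1573435
(278, 235) 0.16557385
(270, 255) 0.15723948
(262, 262) 0.12667072
(306, 262) 0.12590717
(286, 310) 0.33270806
[[0.139 0.139 0.139 0.158 0.156 0.158 0.159 0.16  0.3   0.139 0.14  0.138
  0.3  ]
 [0.134 0.135 0.134 0.157 0.159 0.158 0.159 0.159 0.302 0.137 0.135 0.134
  0.145]
 [0.13  0.132 0.131 0.156 0.158 0.158 0.157 0.159 0.302 0.137 0.131 0.131
  0.131]
 [0.127 0.126 0.127 0.158 0.159 0.158 0.158 0.161 0.305 0.136 0.126 0.126
  0.126]
 [0.123 0.123 0.123 0.161 0.158 0.159 0.16  0.305 0.305 0.136 0.122 0.124
  0.122]
 [0.119 0.119 0.121 0.236 0.162 0.163 0.306 0.305 0.307 0.137 0.119 0.119
  0.119]
 [0.117 0.115 0.122 0.238 0.321 0.322 0.321 0.321 0.32  0.136 0.115 0.115
  0.115]]
```

View pics/w3c.png

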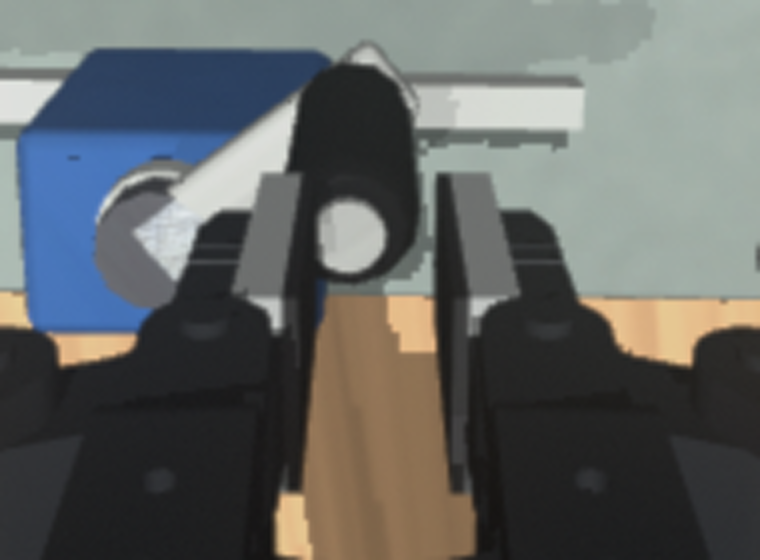

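Emit:
arm_command --series '[{"dp":[0,0,0],"angular":[0,0,0],"gripper":0},{"dp":[0,0,0],"angular":[0,0,0],"gripper":0},{"dp":[0,0,0],"angular":[0,0,0],"gripper":0},{"dp":[0,0,0],"angular":[0,0,0],"gripper":0},{"dp":[0,0,0],"angular":[0,0,0],"gripper":0},{"dp":[0,0,0],"angular":[0,0,0],"gripper":0},{"dp":[0,0,0],"angular":[0,0,0],"gripper":0},{"dp":[0,0,0],"angular":[0,0,0],"gripper":0}]' --grip_force 40

```text
clock: 5.25
position: [0.5331, 0.2389, 0.1107]
ee_rot: [0.709, 0.044, 0.703, -0.042]
contact_force: [-0.3, -0.1, 0.6]
width: -0.0
```

```bash
python3 - <<'E'
from h import *
grab('wrist','w4');s=get_state();print(s['width'],s['position'],s['contact_force'],np.round(Rt(),3))
import cv2
a=cv2.imread('pics/w4.png')[200:340,190:380];cv2.imwrite('pics/w4c.png',cv2.resize(a,None,fx=3,fy=3,interpolation=cv2.INTER_CUBIC))
E
```

```text
-0.00032128659952586743 [0.53310002 0.23889931 0.11073923] [-0.44705335  0.51967417 -0.01048496] [[ 0.008  0.121  0.993]
 [ 0.002  0.993 -0.121]
 [-1.     0.003  0.008]]
```

View pics/w4c.png

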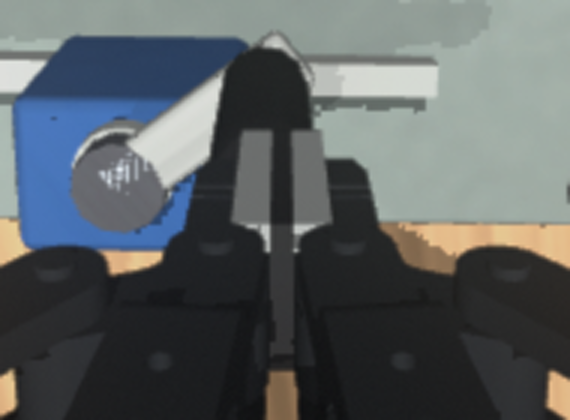

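```bash
python3 - <<'E'
from h import *
for f,pts in(('w3',[(258,245),(262,262),(258,272),(262,300),(245,290),(278,258),(278,240)]),('w4',[(272,243),(272,246),(272,255),(272,272),(292,246),(283,260),(278,235),(283,310)])):
    W=dict(np.load(f'pics/{f}.npz'));Ki=np.linalg.inv(W['mtx']);M=W['mount']
    R=Ro.from_quat(W['rot'][[1,2,3,0]]).as_matrix()
    for u,v in pts:
        d=W['depth'][v,u];x=Ki@[u,v,1]*d;t=M@[x[0],-x[1],-x[2],1];print(f,(u,v),d.round(4),'tool',t[:3].round(4),'world',(R@t[:3]+W['pos']).round(4))
E
```

```text
w3 (258, 245) 0.1454 tool [-0.0451  0.0112 -0.0112] world [0.523  0.2512 0.1557]
w3 (262, 262) 0.1267 tool [-0.0645  0.0111 -0.0079] world [0.5261 0.2507 0.1751]
w3 (258, 272) 0.1186 tool [-0.0729  0.0107 -0.0089] world [0.525  0.2504 0.1836]
w3 (262, 300) 0.1202 tool [-0.0744 -0.001  -0.0074] world [0.525  0.2386 0.185 ]
w3 (245, 290) 0.1022 tool [-0.0894  0.0123 -0.012 ] world [0.522  0.2523 0.2001]
w3 (278, 258) 0.1573 tool [-0.0357  0.     -0.0016] world [0.5312 0.239  0.1464]
w3 (278, 240) 0.1603 tool [-0.0304  0.0082 -0.0017] world [0.5322 0.2472 0.1411]
w4 (272, 243) 0.1483 tool [-0.0421  0.011  -0.0044] world [0.5297 0.2503 0.1528]
w4 (272, 246) 0.1438 tool [-0.0467  0.0113 -0.0043] world [0.5299 0.2505 0.1574]
w4 (272, 255) 0.1331 tool [-0.0578  0.0114 -0.0039] world [0.5302 0.2505 0.1685]
w4 (272, 272) 0.1167 tool [-0.0746  0.0116 -0.0032] world [0.5307 0.2506 0.1854]
w4 (292, 246) 0.1435 tool [-0.0469  0.0114  0.0054] world [0.5395 0.2494 0.1577]
w4 (283, 260) 0.1286 tool [-0.0624  0.0111  0.0011] world [0.535  0.2496 0.1732]
w4 (278, 235) 0.1654 tool [-0.0249  0.0091 -0.0018] world [0.5323 0.248  0.1356]
w4 (283, 310) 0.1195 tool [-0.076  -0.0045  0.0011] world [0.533  0.2341 0.1867]
```

The depth readings show the real finger tips about 41 mm behind the reported TCP: tips at z≈0.152, just above the knob top (0.146 from the same camera). So the jaws shut on air above the knob. I'll reopen and go 40 mm lower, judging by depth rather than by the nominal TCP.

Emit:
arm_command --series '[{"dp":[0,0,0],"angular":[0,-0.005,0],"gripper":70},{"dp":[0,0,0],"angular":[0,0,0],"gripper":70},{"dp":[0,0,0],"angular":[0,0,0],"gripper":70},{"dp":[0,0,0],"angular":[0,0,0],"gripper":70},{"dp":[0.08,-0.01,-0.02],"angular":[0,0,0],"gripper":70},{"dp":[0.08,0,0],"angular":[0,0,0],"gripper":70},{"dp":[0,0,0],"angular":[0,0,0],"gripper":70},{"dp":[0,0,0],"angular":[0,0,0],"gripper":70}]' --grip_force 40

```text
clock: 6.3
position: [0.5301, 0.2377, 0.0895]
ee_rot: [0.711, 0.044, 0.701, -0.042]
contact_force: [0.0, -0.2, 0.4]
width: 0.0702
```

```bash
cat >> h.py <<'E'
def wtool(W,u,v):
    d=float(W['depth'][v,u]);x=np.linalg.inv(W['mtx'])@[u,v,1]*d;return (W['mount']@[x[0],-x[1],-x[2],1])[:3]
E
python3 - <<'E'
from h import *
grab('wrist','w5');s=get_state();print(s['clock'],s['width'],s['position'],s['contact_force'],np.round(Rt(),4))
W=dict(np.load('pics/w5.npz'));R=Rt(s)
# tool-frame map: points near fingers' depth: lowest point of each finger, knob top
K=np.linalg.inv(W['mtx']);v,u=np.mgrid[0:420,0:560];P=(K@np.stack([u.ravel(),v.ravel(),np.ones(u.size)]))*W['depth'].ravel()
t=(W['mount'][:3,:3]@(P*np.array([1,-1,-1])[:,None])+W['mount'][:3,3:]);w=R@t+s['position'][:,None]
m=(W['depth'].ravel()>.05)
for n,c in(('R',(t[2]>.025)&(t[2]<.055)),('L',(t[2]<-.025)&(t[2]>-.055))):
    q=m&c&(w[2]>.106)&(abs(t[1])<.03);print(n,'tipx',np.sort(t[0][q])[-30::6].round(4),'z',np.sort(w[2][q])[:30:6].round(4))
q=m&(abs(t[2])<.018)&(abs(t[1])<.03)&(w[2]>.138)&(w[2]<.155);print('knobtop tool',np.median(t[:,q],1),'world',np.median(w[:,q],1),q.sum())
E
```

```text
6.35 0.07022985788698348 [0.53004095 0.23776972 0.08944037] [ 0.78878578 -1.17509375 -0.68104342] [[ 1.470e-02  1.214e-01  9.925e-01]
 [ 9.000e-04  9.926e-01 -1.214e-01]
 [-9.999e-01  2.700e-03  1.440e-02]]
R tipx [-0.048  -0.0476 -0.0474 -0.0469 -0.0465] z [0.1359 0.1365 0.137  0.1375 0.1376]
L tipx [-0.0479 -0.0477 -0.0474 -0.0468 -0.0463] z [0.1345 0.1353 0.1359 0.1364 0.1366]
knobtop tool [-0.05448409  0.0035715   0.00061145] world [0.53048715 0.24119041 0.14393258] 1227
```

Emit:
arm_command --series '[{"dp":[0.07,0,0.005],"angular":[0,0.009,0],"gripper":70},{"dp":[0.07,0,0],"angular":[0,0,0],"gripper":70},{"dp":[0.02,0,0],"angular":[0,0,0],"gripper":70},{"dp":[0,0,0],"angular":[0,0,0],"gripper":0},{"dp":[0,0,0],"angular":[0,0,0],"gripper":0},{"dp":[0,0,0],"angular":[0,0,0],"gripper":0},{"dp":[0,0,0],"angular":[0,0,0],"gripper":0},{"dp":[0,0,0],"angular":[0,0,0],"gripper":0}]' --grip_force 40

```text
clock: 7.35
position: [0.5302, 0.2377, 0.0693]
ee_rot: [0.705, 0.044, 0.706, -0.042]
contact_force: [-0.3, 0.1, -0.5]
width: 0.0188
```

```bash
sed -i 's/z=.108/z=.069/' plan.py; python3 - <<'E'
from h import *
print(np.round(Rt(),4)[:,0])
E
python3 plan.py 20 8
```

```text
[-0.0014  0.0027 -1.    ]
r 0.04628895708566164 ang 32.24126246692997 pos [0.53015163 0.23769449 0.06932017] F [-0.3  0.1 -0.5] w 0.018844992793606845 7.35
[0.002, -0.12, 0.055] 12
[-0.0, -0.129, 0.021] -8
[-0.0, -0.128, -0.024] -28
[-0.0, -0.112, -0.067] -48
[-0.0, -0.082, -0.101] -68
[0.0, -0.043, -0.123] -88
[0.0, 0.002, -0.13] -108
[0.0, 0.046, -0.122] -128
```

Gripped: width 18.8 mm with zero commanded. I'll start turning clockwise.

Emit:
arm_command --series '[{"dp":[0,-0.12,0.055],"angular":[0,0,0],"gripper":0},{"dp":[0,-0.129,0.021],"angular":[0,0,0],"gripper":0},{"dp":[0,-0.128,-0.024],"angular":[0,0,0],"gripper":0},{"dp":[0,-0.112,-0.067],"angular":[0,0,0],"gripper":0},{"dp":[0,-0.082,-0.101],"angular":[0,0,0],"gripper":0},{"dp":[0,-0.043,-0.123],"angular":[0,0,0],"gripper":0},{"dp":[0,0,0],"angular":[0,0,0],"gripper":0},{"dp":[0,0,0],"angular":[0,0,0],"gripper":0}]'

```text
clock: 8.35
position: [0.4893, 0.1728, 0.0693]
ee_rot: [0.703, 0.056, 0.708, -0.038]
contact_force: [0.3, 5.9, -2.5]
width: 0.0189
```

```bash
sed -i 's/^C=.*/C=np.array([.492,.2137])/' plan.py; python3 plan.py 20 8; python3 -c "
from h import *
print(np.round(Rt(),4))"
```

```text
r 0.040992436631062244 ang -93.75253458396064 pos [0.48931716 0.17279545 0.06932528] F [ 0.3  5.9 -2.5] w 0.018891087086297522 8.35
[0.003, -0.019, -0.127] -114
[0.002, 0.057, -0.117] -134
[0.003, 0.094, -0.09] -154
[0.004, 0.119, -0.053] -174
[0.003, 0.13, -0.009] -194
[0.003, 0.125, 0.036] -214
[0.002, 0.105, 0.077] -234
[0.001, 0.073, 0.108] -254
[[-0.0044  0.1327  0.9911]
 [ 0.027   0.9908 -0.1325]
 [-0.9996  0.0262 -0.008 ]]
```

```bash
sed -i 's/^C=.*/C=np.array([.491,.214])/; s/    cur=p$/    cur=p;z=np.array([np.cos(-.122),np.sin(-.122),0]);x=np.array([0,0,-1.]);print("rot",np.round(Ro.from_matrix(R.T@np.c_[x,np.cross(z,x),z]).as_rotvec()*2\/np.pi,4), "x",R[:,0].round(3))/; s/d=p\[:2\]-C;a/d=(p-.06*R[:,0])[:2]-C;a/' plan.py; python3 plan.py 20 8
```

```text
r 0.04284748503068889 ang -91.89393173643268 pos [0.48931716 0.17279545 0.06932528] F [ 0.3  5.9 -2.5] w 0.018891087086297522 8.35
rot [-0.007  -0.005  -0.0167] x [-0.004  0.027 -1.   ]Traceback (most recent call last):
  File "plan.py", line 11, in <module>
    if __name__=='__main__':plan(float(sys.argv[1]),int(sys.argv[2]))
                            ~~~~^^^^^^^^^^^^^^^^^^^^^^^^^^^^^^^^^^^^^
  File "plan.py", line 9, in plan
    t=a-np.radians(step)*i;g=np.array([*(C+r*np.array([np.cos(t),np.sin(t)])),z])
                             ~~~~~~~~^^^^^^^^^^^^^^^^^^^^^^^^^^^^^^^^^^^^^^^^^^^^
ValueError: setting an array element with a sequence. The requested array has an inhomogeneous shape after 1 dimensions. The detected shape was (3,) + inhomogeneous part.
```

```bash
sed -i 's/cur=p;z=np/cur=p;zz=np/; s/np.cross(z,x),z\]/np.cross(zz,x),zz]/' plan.py; python3 plan.py 20 8
```

```text
r 0.04284748503068889 ang -91.89393173643268 pos [0.48931716 0.17279545 0.06932528] F [ 0.3  5.9 -2.5] w 0.018891087086297522 8.35
rot [-0.007  -0.005  -0.0167] x [-0.004  0.027 -1.   ]
[0.003, -0.021, -0.124] -112
[0.002, 0.054, -0.119] -132
[0.003, 0.091, -0.093] -152
[0.004, 0.117, -0.057] -172
[0.003, 0.13, -0.013] -192
[0.003, 0.126, 0.032] -212
[0.002, 0.108, 0.073] -232
[0.001, 0.076, 0.106] -252
```

Emit:
arm_command --series '[{"dp":[0,0,-0.124],"angular":[-0.007,-0.005,-0.0167],"gripper":0},{"dp":[0,0.05,-0.119],"angular":[0,0,0],"gripper":0},{"dp":[0,0.091,-0.093],"angular":[0,0,0],"gripper":0},{"dp":[0,0.117,-0.057],"angular":[0,0,0],"gripper":0},{"dp":[0,0.13,-0.013],"angular":[0,0,0],"gripper":0},{"dp":[0,0.126,0.032],"angular":[0,0,0],"gripper":0},{"dp":[0,0.108,0.073],"angular":[0,0,0],"gripper":0},{"dp":[0,0,0],"angular":[0,0,0],"gripper":0}]'

```text
clock: 9.35
position: [0.4631, 0.2524, 0.0693]
ee_rot: [0.707, 0.04, 0.705, -0.045]
contact_force: [2.0, -2.0, -1.4]
width: 0.0191
```

```bash
python3 plan.py 20 8
```

```text
r 0.047875770042345125 ang 125.99217296576633 pos [0.4630623  0.25235643 0.06928287] F [ 2.  -2.  -1.4] w 0.019149179765752613 9.35
rot [0.0008 0.0026 0.0037] x [ 0.003 -0.006 -1.   ]
[0.003, 0.056, 0.124] 106
[0.0, 0.029, 0.127] 86
[0.001, -0.016, 0.129] 66
[0.001, -0.059, 0.116] 46
[0.001, -0.095, 0.089] 26
[0.001, -0.12, 0.051] 6
[0.001, -0.13, 0.007] -14
[0.001, -0.124, -0.038] -34
```

Emit:
arm_command --series '[{"dp":[0,0.056,0.124],"angular":[0,0.0026,0.0037],"gripper":0},{"dp":[0,0.025,0.127],"angular":[0,0,0],"gripper":0},{"dp":[0,-0.018,0.129],"angular":[0,0,0],"gripper":0},{"dp":[0,-0.059,0.116],"angular":[0,0,0],"gripper":0},{"dp":[0,-0.095,0.089],"angular":[0,0,0],"gripper":0},{"dp":[0,-0.12,0.051],"angular":[0,0,0],"gripper":0},{"dp":[0,-0.13,0.007],"angular":[0,0,0],"gripper":0},{"dp":[0,0,0],"angular":[0,0,0],"gripper":0}]'

```text
clock: 10.35
position: [0.5327, 0.203, 0.0692]
ee_rot: [0.701, 0.048, 0.71, -0.041]
contact_force: [-3.9, 1.3, 3.3]
width: 0.0192
```

```bash
python3 plan.py 20 8; python3 -c "
from h import *
grab('scene','s2');grab('wrist','w6')
a=cv2.imread('pics/scene0.png');b=cv2.imread('pics/s2.png')
cv2.imwrite('pics/s2c.png',cv2.resize(b[235:370,245:450],None,fx=3.9,fy=3.9,interpolation=cv2.INTER_CUBIC))"
```

```text
r 0.043943834193060374 ang -15.324055227334291 pos [0.53267554 0.20298911 0.06920561] F [-3.9  1.3  3.3] w 0.019186492102929432 10.35
rot [-0.0024 -0.0082 -0.0054] x [-0.012  0.01  -1.   ]
[0.001, -0.129, -0.025] -35
[0.0, -0.102, -0.08] -55
[0.001, -0.069, -0.111] -75
[0.001, -0.027, -0.127] -95
[0.002, 0.018, -0.129] -115
[0.002, 0.061, -0.115] -135
[0.002, 0.097, -0.087] -155
[0.002, 0.121, -0.049] -175
```

View pics/s2c.png

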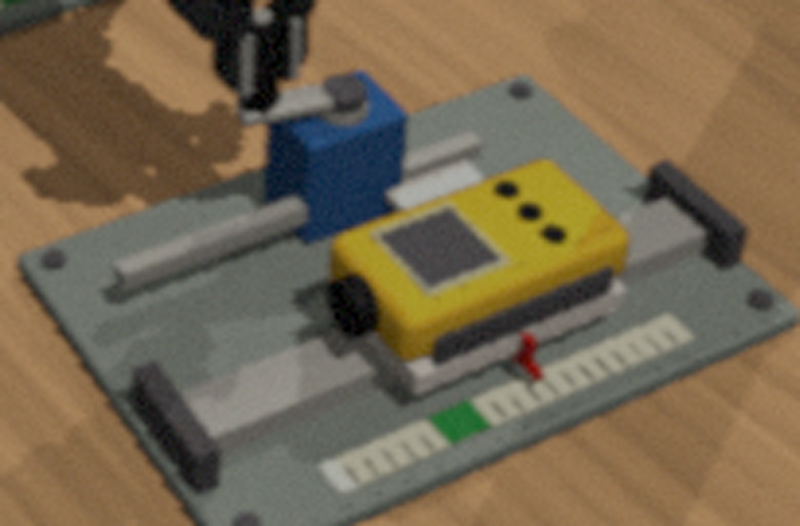

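The crank works: the pointer has moved to about (537,376) in the crop, with the band at (460,420). I have viewed 10 pictures. Next I compute the remaining travel.

```bash
cat > meas.py <<'E'
from h import *
import sys
S=dict(np.load(f'pics/{sys.argv[1]}.npz'))
e=np.array([np.cos(-.134),np.sin(-.134)])
B=lambda x,y,z:atz(S,(x+.5)/3.9-.5+245,(y+.5)/3.9-.5+235,z)
im=S['image'];roi=im[300:345,320:430].astype(int)
r=(roi[...,2]>110)&(roi[...,1]<70)&(roi[...,0]<80);g=(roi[...,1]>90)&(roi[...,2]<70)&(roi[...,0]<90)
def c(m):
    v,u=np.nonzero(m);return u+320,v+300
u,v=c(r);print('red',u.min(),u.max(),v.min(),v.max(),len(u));bot=v>=v.max()-1
gu,gv=c(g);b=atz(S,gu.mean(),gv.mean(),.0135)
p=atz(S,u[bot].mean(),v.max(),.022);print('auto',b,p,(b-p)[:2]@e)
E
python3 meas.py scene0;python3 meas.py s2; python3 - <<'E'
from h import *
S=dict(np.load('pics/s2.npz'));e=np.array([np.cos(-.134),np.sin(-.134)])
B=lambda x,y,z:atz(S,(x+.5)/3.9-.5+245,(y+.5)/3.9-.5+235,z)
b=B(460,420,.0135);p0=B(613,343,.022);p=B(537,376,.022);print((b-p)[:2]@e,(p-p0)[:2]@e)
E
```

```text
red 400 403 312 322 8
auto [0.5394421  0.35671145 0.0135    ] [0.45344163 0.37018884 0.022     ] 0.08703007720638474
red 379 383 321 331 12
auto [0.53951245 0.35695776 0.0135    ] [0.49846682 0.36505264 0.022     ] 0.04175914647677602
0.041744560617555625 0.04438506511091643
```

Emit:
arm_command --series '[{"dp":[0,-0.12,-0.03],"angular":[-0.0024,-0.008,-0.005],"gripper":0},{"dp":[0,-0.102,-0.08],"angular":[0,0,0],"gripper":0},{"dp":[0,-0.069,-0.111],"angular":[0,0,0],"gripper":0},{"dp":[0,-0.025,-0.127],"angular":[0,0,0],"gripper":0},{"dp":[0,0.02,-0.129],"angular":[0,0,0],"gripper":0},{"dp":[0,0.061,-0.115],"angular":[0,0,0],"gripper":0},{"dp":[0,0.097,-0.087],"angular":[0,0,0],"gripper":0},{"dp":[0,0,0],"angular":[0,0,0],"gripper":0}]'

```text
clock: 11.45
position: [0.451, 0.1954, 0.0693]
ee_rot: [0.71, 0.043, 0.702, -0.043]
contact_force: [0.3, 2.5, 0.4]
width: 0.0188
```

```bash
python3 plan.py 20 8
```

```text
r 0.04467639747340365 ang -155.56191745434325 pos [0.45096246 0.19543878 0.06925113] F [0.3 2.5 0.4] w 0.018840369051981425 11.45
rot [0.0006 0.0068 0.    ] x [ 0.011 -0.001 -1.   ]
[0.002, 0.12, -0.055] -176
[-0.0, 0.13, -0.003] -196
[0.0, 0.123, 0.042] -216
[0.001, 0.102, 0.081] -236
[0.001, 0.068, 0.111] -256
[0.001, 0.026, 0.128] -276
[0.001, -0.02, 0.129] -296
[0.001, -0.062, 0.114] -316
```

Emit:
arm_command --series '[{"dp":[0,0.12,-0.05],"angular":[0,0.0068,0],"gripper":0},{"dp":[0,0.13,-0.003],"angular":[0,0,0],"gripper":0},{"dp":[0,0.123,0.042],"angular":[0,0,0],"gripper":0},{"dp":[0,0.102,0.081],"angular":[0,0,0],"gripper":0},{"dp":[0,0.068,0.111],"angular":[0,0,0],"gripper":0},{"dp":[0,0.024,0.128],"angular":[0,0,0],"gripper":0},{"dp":[0,-0.02,0.129],"angular":[0,0,0],"gripper":0},{"dp":[0,0,0],"angular":[0,0,0],"gripper":0}]'

```text
clock: 12.45
position: [0.5097, 0.257, 0.0692]
ee_rot: [0.702, 0.038, 0.71, -0.044]
contact_force: [-0.0, -7.6, 4.1]
width: 0.0186
```

```bash
python3 plan.py 18 6;python3 -c "
from h import *
grab('scene','s3')";python3 meas.py s3
```

```text
r 0.04765347377303791 ang 66.01601506267353 pos [0.50972224 0.2570283  0.06918598] F [-0.  -7.6  4.1] w 0.018644659438504158 12.45
rot [ 0.0037 -0.0062  0.0062] x [-0.011 -0.009 -1.   ]
[0.001, -0.068, 0.103] 48
[-0.0, -0.082, 0.084] 30
[0.0, -0.104, 0.054] 12
[0.001, -0.116, 0.02] -6
[0.001, -0.116, -0.017] -24
[0.002, -0.105, -0.052] -42
red 365 369 327 337 14
auto [0.53976744 0.35705699 0.0135    ] [0.52935592 0.36037862 0.022     ] 0.010761958821814818
```

Emit:
arm_command --series '[{"dp":[0,-0.068,0.103],"angular":[0.0037,-0.006,0.006],"gripper":0},{"dp":[0,-0.082,0.084],"angular":[0,0,0],"gripper":0},{"dp":[0,-0.104,0.054],"angular":[0,0,0],"gripper":0},{"dp":[0,-0.116,0.02],"angular":[0,0,0],"gripper":0},{"dp":[0,-0.116,-0.017],"angular":[0,0,0],"gripper":0},{"dp":[0,-0.03,-0.015],"angular":[0,0,0],"gripper":0},{"dp":[0,0,0],"angular":[0,0,0],"gripper":0},{"dp":[0,0,0],"angular":[0,0,0],"gripper":0}]'

```text
clock: 13.5
position: [0.531, 0.1983, 0.0692]
ee_rot: [0.704, 0.049, 0.708, -0.04]
contact_force: [-2.1, 1.5, 4.8]
width: 0.019
```

```bash
python3 plan.py 18 1;python3 -c "
from h import *
grab('scene','s4');grab('wrist','w7')
a=cv2.resize(cv2.imread('pics/s4.png')[275:365,310:430],None,fx=4,fy=4,interpolation=cv2.INTER_CUBIC)
b=cv2.resize(cv2.imread('pics/w7.png')[0:120,60:460],None,fx=1.8,fy=1.8,interpolation=cv2.INTER_CUBIC)
o=np.zeros((600,800,3),'u1') if 0 else np.zeros((590,730,3),np.uint8)
o[:360,:480]=a;o[370:370+b.shape[0],:b.shape[1]]=b;cv2.imwrite('pics/f.png',o)";python3 meas.py s4
```

```text
r 0.0435120509547767 ang -22.233717125661578 pos [0.53099369 0.19831892 0.06923336] F [-2.1  1.5  4.8] w 0.019020415814207468 13.5
rot [-0.0019 -0.004  -0.0079] x [-0.005  0.013 -1.   ]
[0.001, -0.117, -0.033] -40
red 360 364 329 338 13
auto [0.54097125 0.35820815 0.0135    ] [0.53815228 0.35687571 0.022     ] 0.0026156915603726284
```

View pics/f.png

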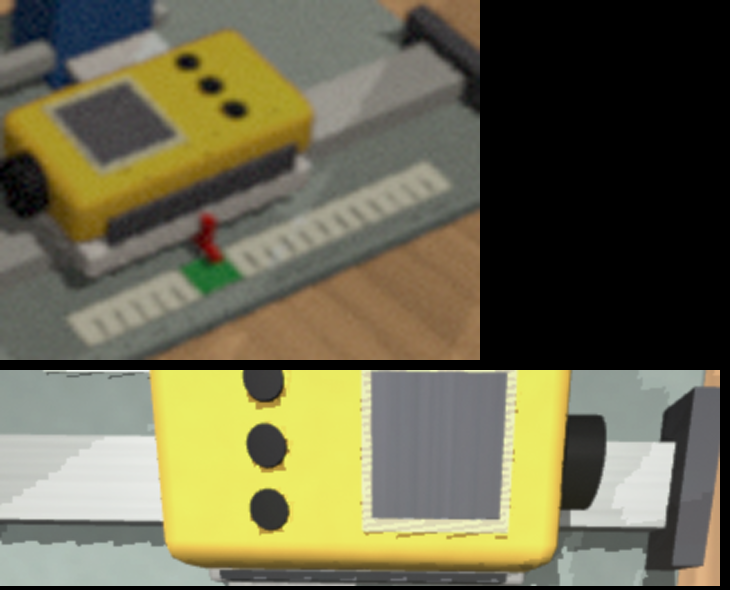

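The pointer stands over the green band in the final picture, at most about 2.6 mm short of its middle (half-length 12 mm). I'll release and lift.

Emit:
arm_command --series '[{"dp":[0,0,0],"angular":[0,0,0],"gripper":60},{"dp":[0,0,0],"angular":[0,0,0],"gripper":60},{"dp":[0,0,0],"angular":[0,0,0],"gripper":60},{"dp":[0,0,0],"angular":[0,0,0],"gripper":60},{"dp":[-0.15,0,0],"angular":[0,0,0],"gripper":60},{"dp":[-0.25,0,0],"angular":[0,0,0],"gripper":60},{"dp":[-0.3,0,0],"angular":[0,0,0],"gripper":60},{"dp":[-0.3,0,0],"angular":[0,0,0],"gripper":60}]'

```text
clock: 14.6
position: [0.5297, 0.1951, 0.1867]
ee_rot: [0.701, 0.046, 0.711, -0.041]
contact_force: [0.3, -0.1, -1.4]
width: 0.0596
```

Emit:
arm_command --series '[{"dp":[0,0,0],"angular":[0,0,0],"gripper":60},{"dp":[0,0,0],"angular":[0,0,0],"gripper":60},{"dp":[0,0,0],"angular":[0,0,0],"gripper":60},{"dp":[0,0,0],"angular":[0,0,0],"gripper":60},{"dp":[0,0,0],"angular":[0,0,0],"gripper":60},{"dp":[0,0,0],"angular":[0,0,0],"gripper":60},{"dp":[0,0,0],"angular":[0,0,0],"gripper":60},{"dp":[0,0,0],"angular":[0,0,0],"gripper":60}]'

```text
clock: 15.6
position: [0.5292, 0.1948, 0.1852]
ee_rot: [0.7, 0.046, 0.711, -0.042]
contact_force: [-0.5, 0.6, -0.2]
width: 0.0603
```

```bash
python3 -c "
from h import *
grab('scene','s5');grab('wrist','w8')
a=cv2.resize(cv2.imread('pics/s5.png')[150:365,160:450],None,fx=1.6,fy=1.6,interpolation=cv2.INTER_CUBIC)
b=cv2.imread('pics/w8.png')[0:250]
o=np.zeros((600,560,3),np.uint8);o[:344,:464]=a;o[350:]=b;cv2.imwrite('pics/g.png',o)
A=cv2.imread('pics/scene0.png').astype(int);B=cv2.imread('pics/s5.png').astype(int)
print('grey pointer region diff',abs(A-B)[205:245,215:320].mean())";python3 meas.py s5
```

```text
grey pointer region diff 18.031190476190478
red 360 364 329 338 12
auto [0.54079618 0.35810478 0.0135    ] [0.53843712 0.3566666  0.022     ] 0.002145766290839793
```

View pics/g.png

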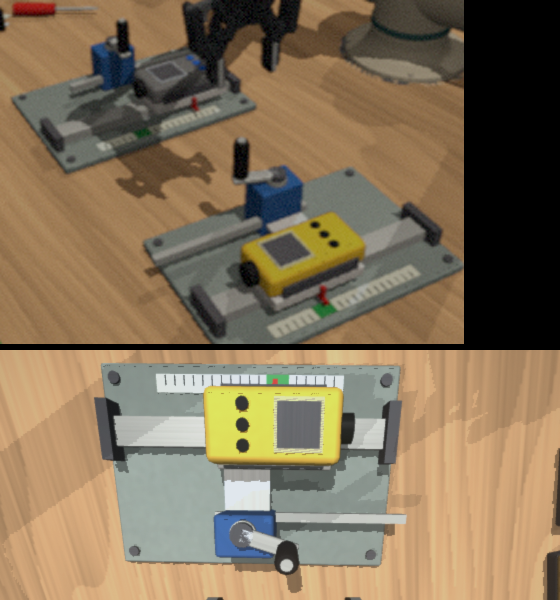

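The pointer is inside the green band in both views: scene (323,303) on the band at (325,310), and wrist (275,381) within the band at (267–289). The gripper is clear and the grey slide looks unchanged, apart from the gripper's shadow.

```bash
python3 -c "
from rig import sign_off
print(sign_off())"
```

```text
the job is handed in; nothing more can be done
None
```

The yellow slide's pointer now stands inside the green band, and I have let go and handed the job in. I gripped the crank handle from above, turned it about 2.1 turns clockwise, then opened the jaws and lifted clear.

- **Final position:** the pointer measured about 2 mm short of the band's middle, where ±12 mm is allowed. Both the scene and wrist pictures show it on the green after release.
- **Limits:** the job took about 16 s of the 54 s allowed. The wrist force readings I took between moves stayed under about 10 N.
- **Grey slide:** I did not go near it, and it looks unchanged in the last picture. My automatic before/after picture comparison there gave a mean difference of 18. It was not usable as a check, because the gripper's shadow and the arm lay across that area. So this rests on the picture alone.
- **Disagreement with the interface text:** the depth images put the finger tips about 41 mm behind the reported TCP. My first grip closed on air above the handle, touching nothing. I went 40 mm lower and gripped it properly, with the jaws stopping at 19 mm on the handle.

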